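Seat a splined crank stem in a shutter gearbox and hold it home

TASK

First turn the black knob on the tilting jig until the platform carrying the shutter gearbox sits level. Then take the flat-headed stem out of the wooden block, turn it so that its cross-shaped splines mesh with the cross-shaped socket of the gearbox hub, slide it in and press it against the spring in the socket until its collar sits on the hub. Finish still holding it pressed fully home with the gripper, platform level, as if a colleague were about to fit the locking pin; leave the round-headed stem, the carton and the wrench where they are.

Things in the scene. Friction and masses are not known exactly. Their poses are not given: they have to be found in the camera images.
- tilt_knob (a joint): Turning angle of the black knob of the jig (rad), about an upright axis, positive counter-clockwise from above, range -0.4 to 1.6. It starts between 0.7 and 1.4 and drives the platform's tilt: platform = 0.125 x tilt_knob, so the platform is level at 0, where the knob's bar lies along the jig's x (square to the platform's hinge). Stiff (0.2 to 0.3 N m); it stays where it is left.
- knob_grip (a point): Centre of the knob's upright bar, the place to pinch it: bar 46 mm long (point x), 13 mm thick (point y), 32 mm high; it stands on a 40 mm round disc, 125 mm to the -y side of the platform's middle in the jig's frame. z is the turning axis, up. The point is at a height of 79 mm, the bar spans heights 63 to 95 mm.
- platform (a joint): Tilt of the platform (rad) about its hinge, which runs along the jig's y under the gearbox; positive: the platform's +x end is down. 0 is level. It starts between about 0.08 and 0.18 and moves only by the knob.
- platform_top (a point): Centre of the top face of the aluminium platform, 150 x 110 x 12 mm, 56 mm above the table when level, hinged 6 mm below this point. z is the platform's normal. It carries a grey gearbox: case 100 x 82 mm, 20 mm high, with a round turret of 78 mm diameter above.
- hub_mouth (a point): Centre of the top face of the gearbox's steel hub, a 44 mm square block in the turret, 110 mm above the table when the platform is level. In it is the socket: an upright cross of two slots 11.5 mm wide and 30 mm from end to end, 32 mm deep, lying along the point's x and y; z points out of the socket, square to the platform. The hub is stiff to turn (0.3 N m, turned only by strong twisting) and may start at any angle within 0.6 rad of the jig's.
- plunger (a joint): How far the spring plunger (11 mm disc in the middle of the socket) is pushed down (m), 0 to 0.011. At 0 its top is 20 mm below the hub's mouth. It pushes back with 4 N at first and about 12 N at 7 mm, more than the stem's weight, so that a stem let go rises again; with the stem's collar on the hub it reads 0.007.
- stem_grip (a point): Centre of the flat upright head of the stem to be fitted, the place to pinch it: head 34 mm wide (point x), 14 mm thick (point y), 44 mm high (22 mm above and below this point), plain steel. Below it a 14 mm round neck 8 mm long, then the collar. Stem z is up. The stem weighs about 0.2 kg and starts upright in one of two holes of a wooden block (80 x 190 x 40 mm), its collar resting on the block's top, this point 76 mm above the table.
- stem_collar (a point): Centre of the underside of the stem's collar (a disc 42 mm across, 6 mm thick), 36 mm below stem_grip, axes as the stem's. From it the splined end goes down 27 mm: a cross of two bars 9 mm thick and 26 mm from end to end along the stem's x and y, the last 4.5 mm rounded. Fits the hub at any quarter turn; fully home this point is at hub_mouth.
- round_stem: Bystander: another stem, with a round head 28 mm across and 26 mm high (top 44 mm above its origin), in the other hole of the wooden block, 110 mm away. Origin at the centre of its collar's underside.
- carton: Bystander: closed cardboard carton 120 x 90 x 55 mm. Origin at the centre of its underside.
- wrench: Bystander: steel open-ended wrench lying on the table. Origin at the middle of its underside.
Things that resemble listed ones, but are neither listed nor needed, are in the scene too. Leave any blue or green look-alike of the part that bears stem_grip alone.

How it is judged:
On the way, in this order (a step that is already met when the one before it is completed fails the run):
1. the platform is level within 2 degrees, the stem not yet in the socket (value of joint platform between -0.035 and 0.035 rad and horizontal distance between stem_collar and hub_mouth above 0.05 m), for 0.3 s.
2. the stem's splines have meshed: its end is at least 10 mm inside the hub's socket (z of stem_collar in the frame of hub_mouth between -0.004 and 0.017 m and horizontal distance between stem_collar and hub_mouth below 0.006 m), for 0.1 s.
At the end, for the whole second after the job is handed in: The stem stands in the hub's socket (collar within 2.5 mm of the hub's face, centred within 5 mm, in line within 5 degrees), the spring plunger is pushed down more than 4.5 mm, the gripper's fingers still hold or press the stem, and the platform is level within 2.5 degrees (z of stem_collar in the frame of hub_mouth between -0.004 and 0.0025 m and horizontal distance between stem_collar and hub_mouth below 0.005 m and angle between the z axis of stem_collar and the z axis of hub_mouth, either way round below 0.09 rad and value of joint plunger above 0.0045 m and contact force between the fingers and stem above 1 N and value of joint platform between -0.044 and 0.044 rad); the arm keeps its last pose, push and grip.
It fails at once if the round-headed stem is moved by more than 30 mm (distance of round_stem from where it was at the start of the episode above 0.03 m).
It fails at once if the carton is moved by more than 30 mm (distance of carton from where it was at the start of the episode above 0.03 m).
It fails at once if the wrench is moved by more than 30 mm (distance of wrench from where it was at the start of the episode above 0.03 m).
It also fails if it takes over 51 s, if anything falls off the work surface, if the arm or the gripper's body presses on something with over 40 N, if the wrist force passes 120 N, or if a joint passes its speed limit or range.

ROBOT

A 6-joint arm with a two-finger parallel gripper is mounted at the origin on the work surface. World frame = base frame: x ahead of the robot, y to its left, z up, the work surface at z = 0. Lengths are in m, angles in rad, forces in N, time in s.
With the tool pointing down it reaches from about 0.35 to 0.85 m from the base axis. Payload 8.1 kg.
Tool frame: the origin (TCP) lies at the centre of the arm's flange, where the gripper is bolted on; the fingertips stand 186 mm ahead of it and the grasp point (between the pads) lies 167 mm ahead of it; z points along the fingers, y is the direction in which the jaws open and shut (so a half turn about z gives the same grasp; the last joint's range is limited). The gripper opens to 93 mm and grips with 3 to 60 N. Pads are 15 mm wide; open, the fingers measure 128 mm over their backs; the gripper's body (75 mm by 188 mm) begins 65 mm behind the grasp point.
Start: joints at [-1.268, 0.13, 1.488, -0, 1.523, -0.085], TCP at [0.227, -0.555, 0.405] pointing down, gripper open.
Joint ranges: [-2.96, 2.96], [-0.89, 2.26], [0.02, 2.5], [-1.34, 4.48], [0, 2.73], [-2.66, 2.66]. Speed limits (rad/s): [2.39, 2.39, 2.79, 3.14, 3.14, 3.14].

INTERFACE

Orientations are given as a rotation vector (axis times angle).
In Python, from plant import robot, viewer, order gives the robot as it stands.
- The arm moves only by the tool apply_moves, never from a script. Its argument "deltas" is a list of rows, each a list of 3 entries, a list of its own where there are three numbers: the finger opening in mm, from 0 to 93, then the shift along the tool's x, y, z in mm, then the turn about the tool's z in rad. In form: [[grip, [dx, dy, dz], yaw], ...]. A call has 1 to 5 rows; each row shifts and turns the commanded pose from where the row before left it, along the tool's axes as they then stand; what a row does not reach is not made up. A row lasts 1/8 s, in which the tool goes at most 62.5 mm and 10.7 degrees, less where a joint would pass 70% of its speed; a pose out of reach is approached as far as the arm can. A call is refused whole if a number of a shift passes 62.5 or a number of a turn 0.188, either way. A call with a gripper value outside its range is refused whole. The fingers move at their own pace and stop on an object; "grip_force" is the grip in N (left out, the last holds). Time passes only in rows, so rows that do not move let the fingers close. It gives the time, the measured TCP pose, the force and the opening at its end, in the units of the state.
- robot.read_state(): the state, without advancing time (a new reading comes with each control period).
- viewer.read_camera(name): name is "side" or "top" or "wrist"; returns the picture (420x560x3 uint8, blue, green, red); there is no depth.
- viewer.get_calibration(name): a dict with "fx", "fy", "cx", "cy" (pixels), "R" (3x3) and "t" (3): a world point X has camera coordinates R X + t. Camera axes: x right, y down, z forward; pixel columns grow to the right and rows downward; lengths in m; the calibration is good to about 2 mm. A picture is of the moment at which its call begins: read the wrist's pose just before it. get_calibration takes no time and is no camera call; for the wrist camera it gives the pose at the moment of the call.
- order.close_job(): hands the job in, once; it reports no verdict.
The state is a dict: "t": time; "q": joint angles; "dq": joint speeds; "joint_torque": joint torques, N m; "tool_pos": TCP position; "orientation": TCP orientation; "force": force on the tool from outside, world axes, zero at the start; "wrist_torque": the same for the moment, N m; "opening": finger opening in m.
Only numpy, scipy, OpenCV 4.12 (cv2) and the standard library are available. Lean on these libraries where they do the work, as an engineer would, in place of code of your own. Each camera call takes 0.05 s, during which the arm holds its last target. There are 200 camera calls.

## Working session

There is one attempt and no reset: what is moved stays moved. The work goes in short steps, Python scripts to look and compute and a tool call to move; the robot and the scene stay as the last step left them, time stands still between calls to the robot, and variables do not carry over. Pictures are saved under pics/ and viewed, about 8 in all and at most 12, crops included, and the job is handed in when it is done.

Besides the shell and the picture viewer there is one more tool, called after ">>>" as name(argument=value, ...) on one line, values as JSON. apply_moves: Moves the arm, as the interface text tells. Its arguments: {"type":"object","properties":{"deltas":{"type":"array"},"grip_force":{"type":"number"}},"required":["deltas"]}

```bash
ls; mkdir -p pics
cat > h.py <<'E'
import numpy as np, cv2, json
from scipy.spatial.transform import Rotation as Rn
from plant import robot, viewer, order
def snap(n,f):
    im=viewer.read_camera(n); cv2.imwrite('pics/'+f+'.png',im)
    c=viewer.get_calibration(n); np.save('pics/'+f+'.npy',c,allow_pickle=True); return im
def cal(f): return np.load('pics/'+f+'.npy',allow_pickle=True).item()
def ray(c,u,v,z):
    R=np.array(c['R']);t=np.array(c['t']);o=-R.T@t
    d=R.T@np.array([(u-c['cx'])/c['fx'],(v-c['cy'])/c['fy'],1]); return o+d*(z-o[2])/d[2]
def proj(c,X):
    p=np.array(c['R'])@np.array(X)+np.array(c['t']); return p[0]/p[2]*c['fx']+c['cx'],p[1]/p[2]*c['fy']+c['cy']
def crop(f,x0,y0,x1,y1,s,out):
    im=cv2.imread('pics/'+f+'.png')[y0:y1,x0:x1]; cv2.imwrite('pics/'+out+'.png',cv2.resize(im,None,fx=s,fy=s,interpolation=cv2.INTER_CUBIC))
def st():
    s=robot.read_state(); print({k:np.round(s[k],3).tolist() for k in ('t','q','tool_pos','orientation','force','opening')}); print(np.round(Rn.from_rotvec(s['orientation']).as_matrix(),3).tolist()); return s
E
python3 - <<'E'
from h import *
st()
a=snap('top','top0');b=snap('side','side0')
c=cal('top0');print(c)
cv2.imwrite('pics/both.png',a)
E
```

```text
pics
{'t': 0.0, 'q': [-1.268, 0.131, 1.489, 0.0, 1.523, -0.085], 'tool_pos': [0.227, -0.555, 0.404], 'orientation': [-3.081, -0.605, 0.0], 'force': [0.324, -0.085, 0.274], 'opening': 0.093}
[[0.926, 0.378, -0.001], [0.378, -0.926, 0.002], [0.0, -0.002, -1.0]]
{'fx': 388.5399766622015, 'fy': 388.5399766622015, 'cx': 279.3527015771458, 'cy': 219.41908189350409, 'R': array([[ 0.00418846, -0.99998707, -0.00288378],
       [-0.98743307, -0.00368024, -0.15799491],
       [ 0.15798225,  0.0035093 , -0.98743572]]), 't': array([0.06538976, 0.63059973, 0.90312032])}
```

View pics/top0.png

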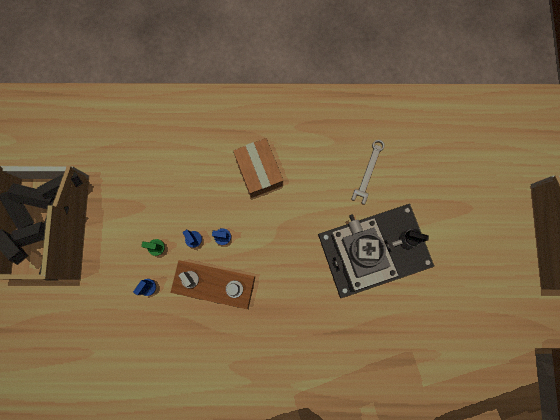

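View pics/side0.png

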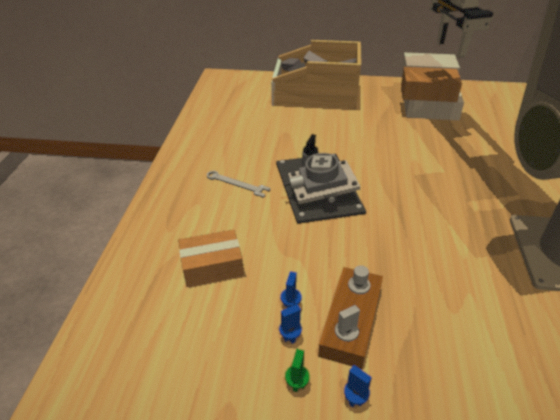

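Top view: the knob is near (414,238) and the hub cross at (368,247). In the block are a steel flat head near (188,279) and a round head at (235,289). Possible mix-ups for the stem are blue at (145,287), (193,239) and (222,237), green at (154,246), and the round stem. I choose the steel flat head in the block and check it in a close crop.

Run:
```python
from h import *
a=cv2.imread('pics/top0.png')
l=cv2.resize(a[255:315,165:265],None,fx=8,fy=8,interpolation=cv2.INTER_CUBIC)[:, :]
j=cv2.resize(a[200:300,312:442],None,fx=6,fy=6,interpolation=cv2.INTER_CUBIC)
cv2.imwrite('pics/stem.png',l); cv2.imwrite('pics/jig.png',j)
```

```text
(no output)
```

View pics/jig.png

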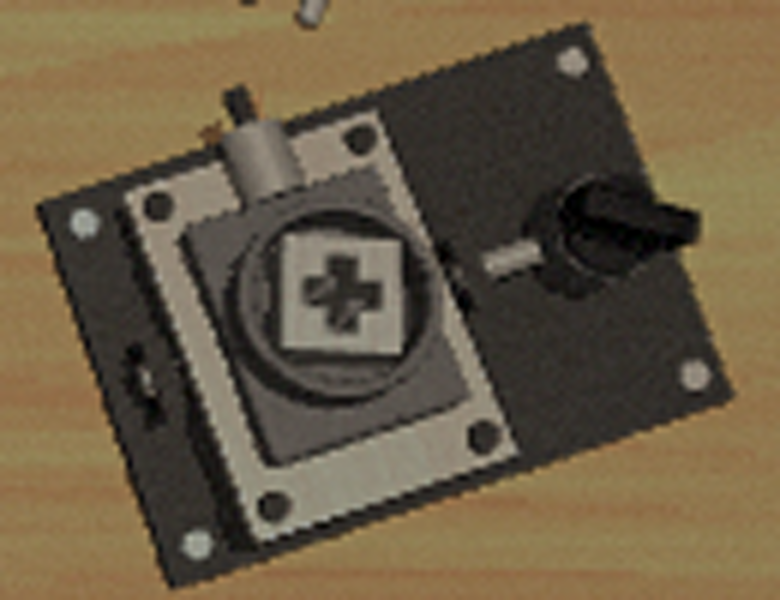

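View pics/stem.png

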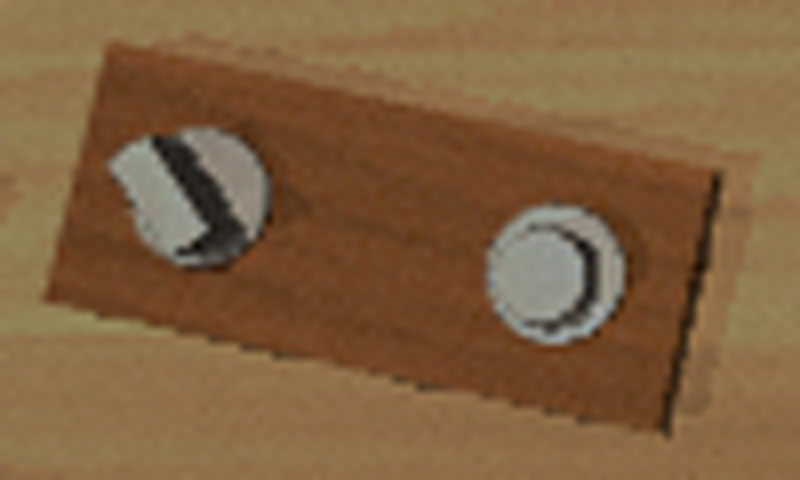

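The jig crop shows base screws at (84,222), (572,62), (694,376) and (197,545), the hub square with corners (285,235), (405,238), (405,355) and (285,350), and the bar top running about (590,195) to (695,225). The stem crop shows a steel flat head, top face about (112,165), (150,138), (210,235), (175,257), on a collar centred at (203,197). This is the right part.

Run:
```python
from h import *
c=cal('top0')
J=lambda u,v,z: ray(c,312+(u+.5)/6-.5,200+(v+.5)/6-.5,z)
S=lambda u,v,z: ray(c,165+(u+.5)/8-.5,255+(v+.5)/8-.5,z)
sc=[J(*p,.012) for p in [(84,222),(572,62),(694,376),(197,545)]]
print('screws',np.round(sc,3).tolist()); m=np.mean(sc,0);print('mid',m)
for a,b in((1,0),(2,3)): d=sc[a]-sc[b];print('jig yaw y-',np.degrees(np.arctan2(d[1],d[0]))+90,np.hypot(*d[:2]))
for a,b in((1,2),(0,3)): d=sc[a]-sc[b];print('jig x',np.degrees(np.arctan2(d[1],d[0])))
h=[J(*p,.11) for p in [(285,235),(405,238),(405,355),(285,350)]]
print('hub',np.mean(h,0)); 
for a,b in((1,0),(2,3),(0,3),(1,2)): d=h[a]-h[b];print(np.degrees(np.arctan2(d[1],d[0])),np.hypot(*d[:2]))
b=[J(*p,.095) for p in [(590,195),(695,225)]];print('bar',b);d=b[1]-b[0];print(np.degrees(np.arctan2(d[1],d[0])),np.hypot(*d))if 0 else print(np.degrees(np.arctan2(d[1],d[0])))
print('knobdisc',J(605,235,.062))
print('collar',S(203,197,.046),'round',S(557,273,.046))
t=[S(*p,.098) for p in [(112,165),(152,137),(212,235),(173,257)]];print('head',np.mean(t,0))
for a,b in((1,0),(2,3),(2,1),(3,0)): d=t[a]-t[b];print(np.degrees(np.arctan2(d[1],d[0])),np.hypot(*d[:2]))
bl=[S(*p,.04) for p in [(110,42),(720,172),(668,432),(45,300)]];print('block',np.round(bl,3).tolist())
w=viewer.get_calibration('wrist');s=robot.read_state();T=Rn.from_rotvec(s['orientation']).as_matrix()
Rw=np.array(w['R']);o=-Rw.T@np.array(w['t']);print('cam in tool',T.T@(o-s['tool_pos']),(T.T@Rw.T).round(3).tolist(),w['fx'])
```

```text
screws [[0.593, -0.049, 0.012], [0.662, -0.259, 0.012], [0.529, -0.303, 0.012], [0.459, -0.094, 0.012]]
mid [ 0.5607594  -0.17626158  0.012     ]
jig yaw y- 18.371419874672426 0.22044945052092169
jig yaw y- 18.5992936283576 0.22057178608446548
jig x 18.498054356823936
jig x 18.448378484693986
hub [ 0.55441134 -0.13620446  0.11      ]
-91.21895613139483 0.04550187802127784
-92.15309893883156 0.045143472824109514
-1.6159115985473804 0.04355642676066977
-2.080654940159853 0.04429637153309832
bar [array([ 0.59451509, -0.23564061,  0.095     ]), array([ 0.58299361, -0.27558724,  0.095     ])]
-106.08872026956246
knobdisc [ 0.58263068 -0.25189888  0.062     ]
collar [0.48451562 0.28251686 0.046     ] round [0.46245374 0.17546235 0.046     ]
head [0.48381665 0.2821254  0.098     ]
-54.28372483062323 0.013621301573985268
-60.18576631294485 0.012466338266151686
-146.4569172001509 0.03299090654435742
-144.33793439191183 0.03168530424573104
block [[0.531, 0.314, 0.04], [0.493, 0.127, 0.04], [0.416, 0.142, 0.04], [0.454, 0.33, 0.04]]
cam in tool [0.07966445 0.00036956 0.0211871 ] [[-0.0, -0.96, -0.281], [1.0, -0.0, 0.0], [-0.0, -0.281, 0.96]] 341.7479343948065
```

Checks agree: base screw spacing 220 mm, hub 44 to 45 mm square, head 33 x 13 mm, stem spacing 109 mm. Knob about (0.587,-0.256) with the bar at 74°; jig yaw 18.5°, so knob about 0.97 rad and it needs a clockwise turn.

```bash
cat >> h.py <<'E'
def plan(pos,yaw_deg,grip,step=45,ys=.17):
    s=robot.read_state();R=Rn.from_rotvec(s['orientation']).as_matrix();p=s['tool_pos']
    y0=np.arctan2(R[1,0],R[0,0]);D=np.array(pos)-p;dy=(np.radians(yaw_deg)-y0+np.pi)%(2*np.pi)-np.pi
    n=int(max(np.ceil(np.linalg.norm(D)*1000/step),np.ceil(abs(dy)/ys),1))
    print('t',round(float(s['t']),2),'D',D.round(4),'yaw',np.degrees(y0).round(2),'tilt',np.round(np.degrees(np.arccos(-R[2,2])),2),'F',np.round(s['force'],1),'open',round(float(s['opening'])*1000,1))
    rows=[]
    for i in range(n):
        Ri=Rn.from_euler('z',dy*i/n).as_matrix()@R
        rows.append([grip,(Ri.T@D*1000/n).round(1).tolist(),round(-dy/n,3)])
    for i in range(0,n,5): print(json.dumps(rows[i:i+5]))
E
python3 - <<'E'
from h import *
plan([.587,-.256,.36],74,40)
E
```

```text
t 0.1 D [ 0.3602  0.2993 -0.0438] yaw 22.22 tilt 0.09 F [-0.1  0.3 -0.5] open 92.9
[[40, [40.6, -12.8, 4.0], -0.082], [40, [41.5, -9.4, 4.0], -0.082], [40, [42.1, -6.0, 4.0], -0.082], [40, [42.5, -2.5, 4.0], -0.082], [40, [42.6, 1.0, 4.0], -0.082]]
[[40, [42.3, 4.5, 4.0], -0.082], [40, [41.8, 7.9, 4.0], -0.082], [40, [41.0, 11.3, 4.0], -0.082], [40, [40.0, 14.7, 4.0], -0.082], [40, [38.6, 17.9, 4.0], -0.082]]
[[40, [37.0, 21.0, 4.0], -0.082]]
```

>>> apply_moves(deltas=[[40,[40.6,-12.8,4.0],-0.082],[40,[41.5,-9.4,4.0],-0.082],[40,[42.1,-6.0,4.0],-0.082],[40,[42.5,-2.5,4.0],-0.082],[40,[42.6,1.0,4.0],-0.082]], grip_force=60)

```text
t: 0.72
tool_pos: [0.3915, -0.4184, 0.3841]
orientation: [-2.893, -1.224, 0.0]
force: [-0.3, -0.2, 0.3]
opening: 0.0478
```

>>> apply_moves(deltas=[[40,[42.3,4.5,4.0],-0.082],[40,[41.8,7.9,4.0],-0.082],[40,[41.0,11.3,4.0],-0.082],[40,[40.0,14.7,4.0],-0.082],[40,[38.6,17.9,4.0],-0.082]])

```text
t: 1.35
tool_pos: [0.5553, -0.2826, 0.3641]
orientation: [-2.583, -1.787, 0.001]
force: [0.1, -0.7, -0.3]
opening: 0.0401
```

>>> apply_moves(deltas=[[40,[37.0,21.0,4.0],-0.082],[40,[0,0,0],0],[40,[0,0,0],0]])

```text
t: 1.72
tool_pos: [0.5869, -0.2567, 0.3602]
orientation: [-2.51, -1.887, 0.001]
force: [0.4, -0.4, 0.0]
opening: 0.0398
```

Run:
```python
from h import *
plan([.587,-.256,.253],74,40)
a=snap('wrist','w1')
cv2.imwrite('pics/w1v.png',cv2.resize(a,(800,600)))
```

```text
t 1.73 D [ 1.000e-04  7.000e-04 -1.072e-01] yaw 73.88 tilt 0.07 F [ 0.4 -0.4  0. ] open 39.8
[[40, [0.2, 0.0, 35.7], -0.001], [40, [0.2, 0.0, 35.7], -0.001], [40, [0.2, 0.0, 35.7], -0.001]]
```

View pics/w1v.png

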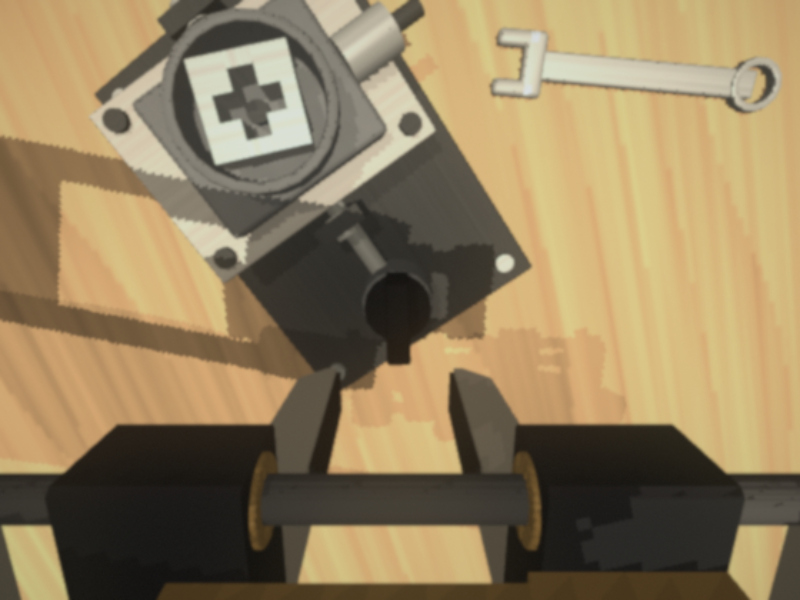

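The wrist view shows the bar upright in the image at u≈398, near end at (398,363), midway between the fingers and aligned with them. Hub corners are (185,60), (288,38), (312,145) and (216,167).

Run:
```python
from h import *
c=cal('w1')
W=lambda u,v,z: ray(c,u*.7,v*.7,z)
e=W(398,363,.095);k=np.array([.587,-.2567]);y=np.radians(73.9);d=e[:2]-k
print(e,'along',d@[np.cos(y),np.sin(y)],'lat',d@[-np.sin(y),np.cos(y)])
h=[W(*p,.11) for p in [(185,60),(288,38),(312,145),(216,167)]];print(np.mean(h,0))
for a,b in((1,0),(2,3),(0,3),(1,2)): d=h[a]-h[b];print(np.degrees(np.arctan2(d[1],d[0])),np.hypot(*d[:2]))
```

```text
[ 0.58411646 -0.2772836   0.095     ] along -0.020575939813139404 lat -0.0029376838256462818
[ 0.55747635 -0.13748792  0.11      ]
-5.5088551022953585 0.04503832366281148
-4.075059831133324 0.044614584265004316
85.12746974771218 0.04436386517106447
84.56399589917223 0.04324482534718549
```

>>> apply_moves(deltas=[[40,[0,0,36],0],[40,[0,0,36],0],[40,[0,0,30],0],[40,[0,0,4],0],[40,[0,0,0],0]])

```text
t: 2.4
tool_pos: [0.5871, -0.2574, 0.2557]
orientation: [2.511, 1.887, 0.0]
force: [0.3, 0.6, -0.1]
opening: 0.0397
```

>>> apply_moves(deltas=[[5,[0,0,0],0],[5,[0,0,0],0],[5,[0,0,0],0],[5,[0,0,0],0],[5,[0,0,0],0]])

```text
t: 3.02
tool_pos: [0.5879, -0.2568, 0.2556]
orientation: [2.509, 1.888, 0.002]
force: [4.5, -0.8, 1.3]
opening: 0.0127
```

>>> apply_moves(deltas=[[5,[0,0,0],0.12],[5,[0,0,0],0.12],[5,[0,0,0],0.12],[5,[0,0,0],0.12],[5,[0,0,0],0.12]])

```text
t: 3.65
tool_pos: [0.5878, -0.2567, 0.2556]
orientation: [2.957, 1.056, 0.002]
force: [3.0, -0.8, 2.2]
opening: 0.0125
```

>>> apply_moves(deltas=[[5,[0,0,0],0.12],[5,[0,0,0],0.12],[5,[0,0,0],0.12],[5,[0,0,0],0],[5,[0,0,0],0]])

```text
t: 4.28
tool_pos: [0.5877, -0.2567, 0.2556]
orientation: [3.098, 0.519, 0.003]
force: [5.4, -0.9, 5.7]
opening: 0.0126
```

Run:
```python
from h import *
s=robot.read_state();print(s['wrist_torque'],np.round(s['q'],2))
plan([.587,-.256,.253],18.5,40)
a=snap('wrist','w2'); snap('top','top2')
cv2.imwrite('pics/w2v.png',cv2.resize(a,(800,600)))
```

```text
[-0.01159051 -0.78970886 -0.209948  ] [-0.49  0.35  1.51  0.    1.28  0.75]
t 4.28 D [-0.0007  0.0007 -0.0026] yaw 19.03 tilt 0.11 F [ 5.4 -0.9  5.7] open 12.6
[[40, [-0.5, -0.9, 2.6], 0.009]]
```

View pics/w2v.png

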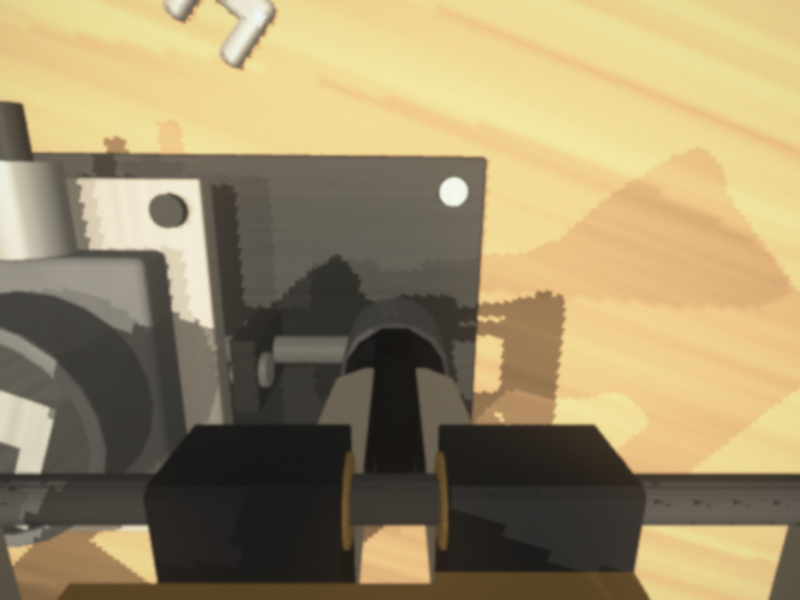

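The bar stayed gripped and now lies square to the jig (shaft and platform edge square to it), with tool yaw 19.0° against jig 18.5°. Release, lift and go to the stem.

>>> apply_moves(deltas=[[5,[0,0,0],0.009],[45,[0,0,0],0],[45,[0,0,0],0],[45,[0,0,0],0],[45,[0,0,-20],0]])

```text
t: 5.0
tool_pos: [0.5862, -0.2561, 0.2729]
orientation: [-3.098, -0.502, 0.006]
force: [0.1, 0.4, 0.0]
opening: 0.0437
```

>>> apply_moves(deltas=[[45,[0,0,-40],0],[45,[0,0,-45],0]])

```text
t: 5.25
tool_pos: [0.587, -0.2565, 0.3617]
orientation: [-3.101, -0.502, 0.001]
force: [0.5, -0.8, -0.1]
opening: 0.0452
```

Run:
```python
from h import *
plan([.484,.282,.36],35,45,step=50)
```

```text
t 5.25 D [-0.103   0.5385 -0.0017] yaw 18.39 tilt 0.03 F [ 0.5 -0.8 -0.1] open 45.2
[[45, [6.6, -49.4, 0.2], -0.026], [45, [7.9, -49.2, 0.2], -0.026], [45, [9.2, -49.0, 0.2], -0.026], [45, [10.4, -48.7, 0.2], -0.026], [45, [11.7, -48.4, 0.2], -0.026]]
[[45, [13.0, -48.1, 0.2], -0.026], [45, [14.3, -47.8, 0.2], -0.026], [45, [15.5, -47.4, 0.2], -0.026], [45, [16.8, -46.9, 0.2], -0.026], [45, [18.0, -46.5, 0.2], -0.026]]
[[45, [19.2, -46.0, 0.2], -0.026]]
```

>>> apply_moves(deltas=[[45,[6.6,-49.4,0.2],-0.026],[45,[7.9,-49.2,0.2],-0.026],[45,[9.2,-49.0,0.2],-0.026],[45,[10.4,-48.7,0.2],-0.026],[45,[11.7,-48.4,0.2],-0.026]])

```text
t: 5.88
tool_pos: [0.5403, -0.0104, 0.3606]
orientation: [3.061, 0.703, 0.003]
force: [0.5, 0.3, -0.3]
opening: 0.0451
```

>>> apply_moves(deltas=[[45,[13.0,-48.1,0.2],-0.026],[45,[14.3,-47.8,0.2],-0.026],[45,[15.5,-47.4,0.2],-0.026],[45,[16.8,-46.9,0.2],-0.026],[45,[18.0,-46.5,0.2],-0.026]])

```text
t: 6.5
tool_pos: [0.4942, 0.2347, 0.3597]
orientation: [-3.01, -0.901, -0.003]
force: [0.2, 0.2, 0.4]
opening: 0.0446
```

>>> apply_moves(deltas=[[45,[19.2,-46.0,0.2],-0.026],[45,[0,0,0],0],[45,[0,0,0],0]])

```text
t: 6.88
tool_pos: [0.4855, 0.282, 0.3586]
orientation: [2.997, 0.94, 0.001]
force: [0.7, -0.5, -0.1]
opening: 0.0449
```

Run:
```python
from h import *
plan([.484,.282,.245],35,45)
a=snap('wrist','w3'); b=snap('top','top3')
j=cv2.resize(b[200:300,312:442],None,fx=6,fy=6,interpolation=cv2.INTER_CUBIC)[:,:780]
w=cv2.resize(a,(800,600)); cv2.imwrite('pics/w3v.png',w); cv2.imwrite('pics/jig3.png',j)
```

```text
t 6.88 D [-0.0015 -0.     -0.1136] yaw 34.81 tilt 0.06 F [ 0.7 -0.5 -0.1] open 44.9
[[45, [-0.4, -0.3, 37.9], -0.001], [45, [-0.4, -0.3, 37.9], -0.001], [45, [-0.4, -0.3, 37.9], -0.001]]
```

View pics/w3v.png

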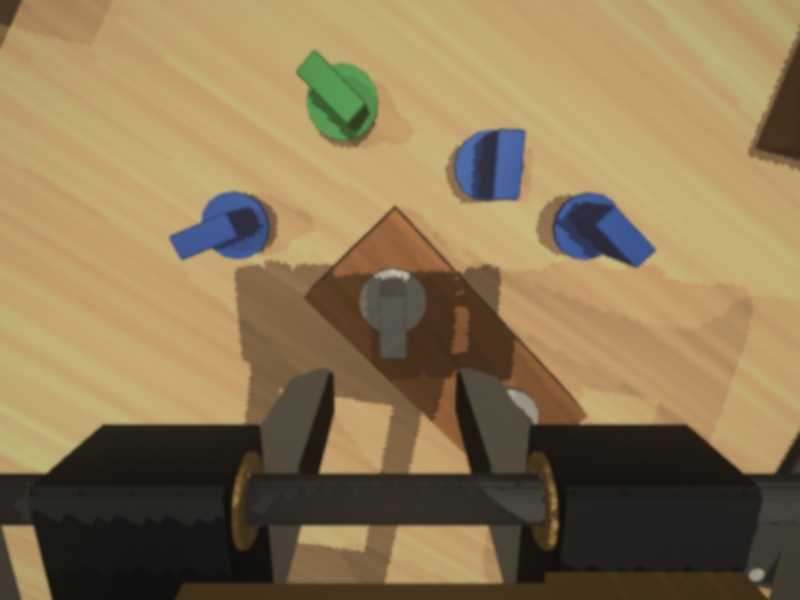

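View pics/jig3.png

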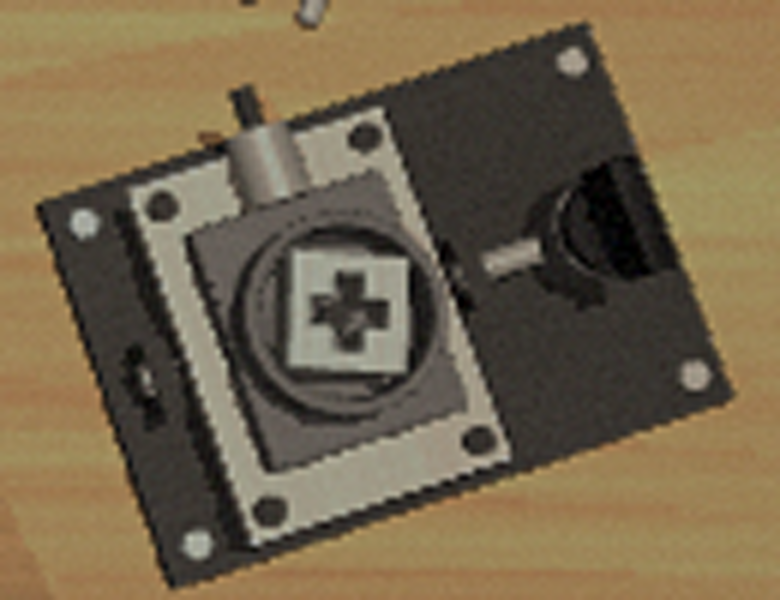

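Wrist: the steel head points straight along the tool x, near end at (393,358), midway between the fingers (332 and 458). Top: platform level, hub corners (292,248), (412,258), (407,377) and (286,367), cross centre (349,312).

Run:
```python
from h import *
c=cal('w3'); s=robot.read_state()
e=ray(c,393*.7,358*.7,.098);y=np.radians(34.8);d=e[:2]-s['tool_pos'][:2]
print(e,'along',d@[np.cos(y),np.sin(y)],'lat',d@[-np.sin(y),np.cos(y)])
cc=ray(c,393*.7,301*.7,.046);print('collar',cc)
c=cal('top3')
J=lambda u,v,z: ray(c,312+(u+.5)/6-.5,200+(v+.5)/6-.5,z)
h=[J(*p,.11) for p in [(292,248),(412,258),(407,377),(286,367)]];print('hub',np.mean(h,0),J(349,312,.11))
for a,b in((1,0),(2,3),(0,3),(1,2)): d=h[a]-h[b];print(np.degrees(np.arctan2(d[1],d[0])),np.hypot(*d[:2]))
```

```text
[0.47413821 0.27321788 0.098     ] along -0.01412950416413083 lat 0.00015066339281751868
collar [0.48823767 0.28308953 0.046     ]
hub [ 0.54761826 -0.13758877  0.11      ] [ 0.54771551 -0.13750279  0.11      ]
-94.57484766744633 0.045497028800190506
-94.48854377175314 0.04550694523058034
-4.509015856816852 0.04511049608809246
-4.4963671213207705 0.045041962065067546
```

Run:
```python
from h import *
plan([.4875,.2825,.247],35,45,step=38)
```

```text
t 6.97 D [ 0.0017  0.0013 -0.1112] yaw 34.7 tilt 0.04 F [-0.4 -0.3  0.1] open 45.1
[[45, [0.7, -0.1, 37.1], -0.002], [45, [0.7, -0.1, 37.1], -0.002], [45, [0.7, -0.1, 37.1], -0.002]]
```

>>> apply_moves(deltas=[[45,[2.0,0,37],0],[45,[0,0,37],0],[45,[0,0,33],0],[45,[0,0,4],0],[45,[0,0,0],0]])

```text
t: 7.6
tool_pos: [0.4877, 0.2827, 0.2475]
orientation: [-2.999, -0.937, -0.001]
force: [0.8, 1.0, -0.2]
opening: 0.0452
```

>>> apply_moves(deltas=[[5,[0,0,0],0],[5,[0,0,0],0],[5,[0,0,0],0],[5,[0,0,0],0],[5,[0,0,0],0]], grip_force=50)

```text
t: 8.22
tool_pos: [0.4872, 0.2835, 0.247]
orientation: [-2.998, -0.939, -0.001]
force: [-1.2, -0.0, 3.4]
opening: 0.0138
```

>>> apply_moves(deltas=[[5,[0,0,-15],0],[5,[0,0,-30],0],[5,[0,0,-40],0],[5,[0,0,-40],0],[5,[0,0,0],0]])

```text
t: 8.85
tool_pos: [0.4881, 0.2837, 0.3764]
orientation: [-2.997, -0.938, -0.012]
force: [0.2, 0.2, -2.8]
opening: 0.0134
```

Run:
```python
from h import *
plan([.551,-.1375,.37],-4.5,5,step=42)
```

```text
t 8.85 D [ 0.0629 -0.4212 -0.0064] yaw 34.77 tilt 0.43 F [ 0.2  0.2 -2.8] open 13.4
[[5, [-17.1, 34.7, 0.5], 0.062], [5, [-14.9, 35.7, 0.5], 0.062], [5, [-12.7, 36.6, 0.5], 0.062], [5, [-10.4, 37.3, 0.6], 0.062], [5, [-8.0, 37.9, 0.6], 0.062]]
[[5, [-5.7, 38.3, 0.6], 0.062], [5, [-3.3, 38.6, 0.6], 0.062], [5, [-0.9, 38.7, 0.6], 0.062], [5, [1.5, 38.7, 0.6], 0.062], [5, [3.9, 38.5, 0.7], 0.062]]
[[5, [6.3, 38.2, 0.7], 0.062]]
```

>>> apply_moves(deltas=[[5,[-17.1,34.7,0.5],0.062],[5,[-14.9,35.7,0.5],0.062],[5,[-12.7,36.6,0.5],0.062],[5,[-10.4,37.3,0.6],0.062],[5,[-8.0,37.9,0.6],0.062]])

```text
t: 9.48
tool_pos: [0.5154, 0.0906, 0.3672]
orientation: [-3.107, -0.461, 0.004]
force: [0.7, 0.3, -1.7]
opening: 0.0133
```

>>> apply_moves(deltas=[[5,[-5.7,38.3,0.6],0.062],[5,[-3.3,38.6,0.6],0.062],[5,[-0.9,38.7,0.6],0.062],[5,[1.5,38.7,0.6],0.062],[5,[3.9,38.5,0.7],0.062]])

```text
t: 10.1
tool_pos: [0.5442, -0.1008, 0.364]
orientation: [-3.141, 0.024, 0.004]
force: [0.2, 0.5, -2.5]
opening: 0.0137
```

>>> apply_moves(deltas=[[5,[6.3,38.2,0.7],0.062],[5,[0,0,0],0],[5,[0,0,0],0]])

```text
t: 10.48
tool_pos: [0.5501, -0.1375, 0.3637]
orientation: [-3.138, 0.118, 0.003]
force: [0.3, 0.0, -3.2]
opening: 0.0137
```

Run:
```python
from h import *
plan([.551,-.1375,.37],-4.5,5,step=42)
a=snap('wrist','w4'); b=snap('side','side4')
w=cv2.resize(a[180:420,140:420],None,fx=2.8,fy=2.5,interpolation=cv2.INTER_CUBIC)
w=cv2.resize(a,(800,600),interpolation=cv2.INTER_CUBIC); cv2.imwrite('pics/w4v.png',w)
c=cal('side4');print('tip',proj(c,[.551,-.1375,.136]),'hub',proj(c,[.551,-.1375,.11]))
u,v=map(int,proj(c,[.551,-.1375,.13]))
cv2.imwrite('pics/s4v.png',cv2.resize(b[v-40:v+40,u-50:u+50],None,fx=7,fy=7,interpolation=cv2.INTER_CUBIC)); print(u-50,v-40)
```

```text
t 10.47 D [0.0009 0.     0.0063] yaw -4.3 tilt 0.14 F [ 0.3  0.  -3.2] open 13.7
[[5, [0.9, -0.1, -6.3], 0.003]]
tip (np.float64(323.9328658792546), np.float64(151.26202506669893)) hub (np.float64(323.3250103589079), np.float64(160.61684264157233))
273 113
```

View pics/w4v.png

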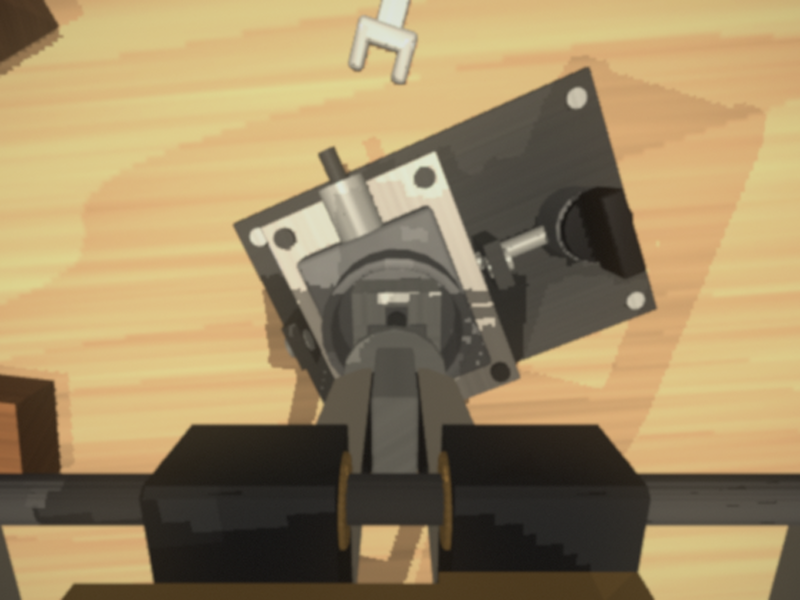

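View pics/s4v.png

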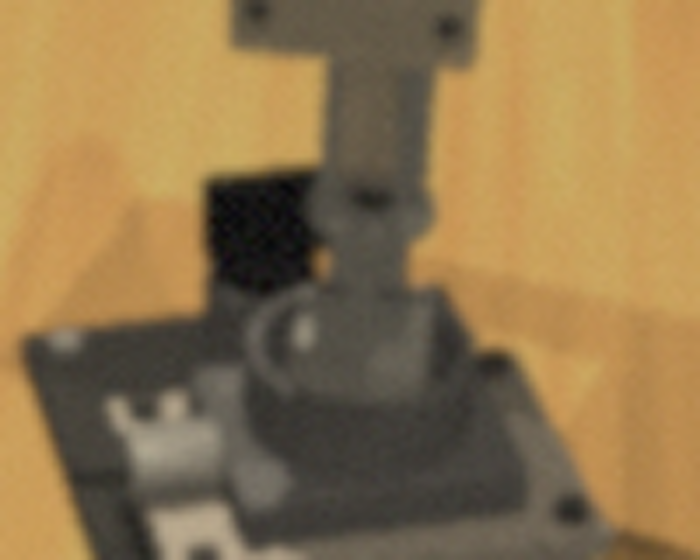

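Wrist: the stem axis (col ~396) lines up with the visible far slot (385–407, end at about row 318). Hub far edge is near row 291, collar far edge near row 330. Side: the stem hangs upright over the hub. Now compare the two along x.

Run:
```python
from h import *
c=cal('w4');s=robot.read_state();p=s['tool_pos'];R=Rn.from_rotvec(s['orientation']).as_matrix()
f=lambda u,v,z:((R.T@(ray(c,u*.7,v*.7,z)-p))[:2]*1000).round(1)
print(p.round(4))
print('collar far top edge',f(396,330,p[2]-.1955),'-> exp 21'); print('hub far edge',f(396,291,.11),'exp 22'); print('slot end',f(396.5,314,.11),f(396.5,318,.11),'exp 15')
for u in(385,407): print('slot side',f(u,312,.11))
print(f(345,365,p[2]-.1955),f(446,365,p[2]-.1955))
```

```text
[ 0.5503 -0.1369  0.3644]
collar far top edge [22.4  0.6] -> exp 21
hub far edge [23.2  0.8] exp 22
slot end [11.4  1. ] [9.3 1. ] exp 15
slot side [12.5 -4.7]
slot side [12.5  6.2]
[  8.3 -19. ] [ 8.3 19.7]
```

>>> apply_moves(deltas=[[5,[0,0,12],0],[5,[0,0,8],0],[5,[0,0,4],0],[5,[0,0,3],0],[5,[0,0,3],0]])

```text
t: 11.2
tool_pos: [0.5506, -0.1379, 0.335]
orientation: [3.139, -0.118, 0.001]
force: [0.0, -0.5, -1.7]
opening: 0.0138
```

>>> apply_moves(deltas=[[5,[0,0,2],0],[5,[0,0,2],0],[5,[0,0,0],0]])

```text
t: 11.58
tool_pos: [0.5505, -0.1379, 0.3309]
orientation: [-3.139, 0.118, 0.0]
force: [-0.1, -0.3, -2.5]
opening: 0.0132
```

>>> apply_moves(deltas=[[5,[0,0,3],0],[5,[0,0,3],0],[5,[0,0,3],0],[5,[0,0,3],0],[5,[0,0,0],0]])

```text
t: 12.2
tool_pos: [0.5506, -0.1379, 0.3197]
orientation: [3.139, -0.118, 0.001]
force: [-2.8, 1.7, 6.4]
opening: 0.0134
```

>>> apply_moves(deltas=[[5,[0,0,3],0],[5,[0,0,3],0],[5,[0,0,1],0],[5,[0,0,0],0]])

```text
t: 12.7
tool_pos: [0.5507, -0.1378, 0.3169]
orientation: [3.139, -0.118, 0.003]
force: [-18.0, 5.9, 33.7]
opening: 0.0139
```

>>> apply_moves(deltas=[[5,[-0.7,-0.3,0],0],[5,[-0.5,0,0],0],[5,[0,0,0],0]])

```text
t: 13.08
tool_pos: [0.5501, -0.1377, 0.3169]
orientation: [3.138, -0.118, 0.006]
force: [-12.4, 4.2, 28.9]
opening: 0.0138
```

Run:
```python
from h import *
s=st();print(s['wrist_torque'])
```

```text
{'t': 13.075, 'q': [-0.336, 0.098, 1.686, -0.0, 1.353, 1.31], 'tool_pos': [0.55, -0.138, 0.317], 'orientation': [3.138, -0.118, 0.006], 'force': [-12.396, 4.244, 28.927], 'opening': 0.014}
[[0.997, -0.075, 0.004], [-0.075, -0.997, -0.002], [0.004, 0.001, -1.0]]
[ 0.90055448  2.54073357 -0.0210069 ]
```

>>> apply_moves(deltas=[[5,[-1,-0.3,0],0],[5,[-1,-0.2,0],0],[5,[0,0,0],0]])

```text
t: 13.45
tool_pos: [0.5491, -0.1374, 0.317]
orientation: [3.137, -0.118, 0.013]
force: [-1.9, -0.0, 21.3]
opening: 0.0136
```

>>> apply_moves(deltas=[[5,[0,0,1.5],0],[5,[0,0,0],0]])

```text
t: 13.7
tool_pos: [0.5492, -0.1374, 0.3168]
orientation: [3.137, -0.118, 0.013]
force: [-6.6, 1.6, 31.8]
opening: 0.0139
```

Run:
```python
from h import *
a=snap('wrist','w5'); b=snap('side','side5')
s=cv2.resize(b[123:183,290:360],(560,480),interpolation=cv2.INTER_CUBIC)
w=cv2.resize(a[150:310,220:340],(240*3//2,480),interpolation=cv2.INTER_CUBIC)
im=np.hstack([s,w])[:, :920]; im=cv2.resize(im,(800,417)); im=np.clip(im.astype(float)*1.6,0,255).astype(np.uint8)
cv2.imwrite('pics/c5.png',im)
```

```text
(no output)
```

View pics/c5.png

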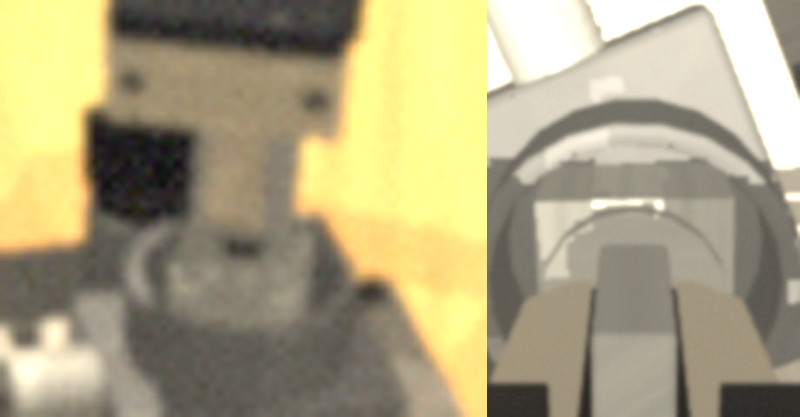

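The side crop shows the collar about on the hub; the wrist crop shows the collar arc (far edge at row ~210) over the hub face, whose sides are at 535 and 735. Work out numerically which collar height fits.

Run:
```python
from h import *
c=cal('w5');s=robot.read_state();p=s['tool_pos'];R=Rn.from_rotvec(s['orientation']).as_matrix()
D=lambda X:tuple(int(round(q)) for q in (487+(proj(c,X)[0]-220)*312.5/120,(proj(c,X)[1]-150)*417/160))
y=np.radians(-4.5);ex=np.array([np.cos(y),np.sin(y),0]);ey=np.array([-ex[1],ex[0],0])
for h in ([.5477,-.1375,.11],[.5507,-.1375,.11]):
    print('hub',[D(np.array(h)+a*.022*ex+b*.022*ey) for a,b in((1,1),(1,-1),(0,1),(0,-1))])
for dz in(-.1955,-.1985,-.2015):
  for off in (0,.0014):
    o=p+[0,0,dz]+off*ex
    print('collar top',dz,off,[D(o+.021*(np.cos(t)*ex+np.sin(t)*ey)) for t in np.radians([0,30,60,90,-60])])
im=cv2.cvtColor(cv2.imread('pics/w5.png'),cv2.COLOR_BGR2GRAY)
print(im[200:250:1,272].tolist()); print(im[200:250,250].tolist())
```

```text
hub [(533, 211), (733, 211), (536, 304), (730, 304)]
hub [(532, 198), (733, 198), (534, 291), (730, 292)]
collar top -0.1955 0 [(632, 225), (582, 238), (546, 273), (534, 319), (719, 273)]
collar top -0.1955 0.0014 [(632, 219), (582, 232), (546, 266), (534, 313), (719, 267)]
collar top -0.1985 0 [(632, 221), (583, 233), (547, 267), (535, 313), (717, 268)]
collar top -0.1985 0.0014 [(632, 215), (583, 227), (547, 261), (535, 307), (717, 262)]
collar top -0.2015 0 [(632, 216), (583, 229), (548, 262), (537, 307), (716, 263)]
collar top -0.2015 0.0014 [(632, 210), (583, 223), (548, 256), (536, 301), (716, 257)]
[139, 136, 131, 125, 122, 123, 128, 131, 131, 131, 131, 127, 113, 96, 92, 92, 92, 91, 91, 91, 91, 91, 90, 91, 90, 99, 127, 156, 147, 107, 88, 93, 102, 103, 102, 102, 102, 102, 102, 102, 101, 101, 101, 96, 88, 85, 84, 84, 84, 84]
[72, 84, 109, 133, 147, 150, 150, 147, 144, 140, 133, 115, 91, 84, 85, 87, 86, 86, 85, 85, 84, 84, 85, 84, 84, 86, 96, 115, 130, 133, 133, 133, 132, 132, 132, 132, 132, 128, 119, 106, 104, 113, 122, 122, 120, 120, 120, 120, 120, 120]
```

The collar edge fits a stem sitting about 5 mm lower in the grip than assumed, which would make TCP 0.317 the home position. A spring check will settle it: back off a few mm and read the force profile.

>>> apply_moves(deltas=[[5,[0,0,-2.5],0],[5,[0,0,-2],0],[5,[0,0,0],0]])

```text
t: 14.18
tool_pos: [0.549, -0.1374, 0.3181]
orientation: [3.137, -0.118, 0.011]
force: [3.1, -0.4, 8.5]
opening: 0.0142
```

>>> apply_moves(deltas=[[5,[0,0,-2],0],[5,[0,0,-1],0],[5,[0,0,0],0]])

```text
t: 14.55
tool_pos: [0.549, -0.1373, 0.3205]
orientation: [3.137, -0.118, 0.011]
force: [4.5, -1.8, 5.6]
opening: 0.014
```

>>> apply_moves(deltas=[[5,[0,0,-2],0],[5,[0,0,0],0]])

```text
t: 14.8
tool_pos: [0.5483, -0.1372, 0.3216]
orientation: [3.138, -0.118, 0.006]
force: [6.0, -1.7, 5.3]
opening: 0.0138
```

>>> apply_moves(deltas=[[5,[0,0,-2],0],[5,[0,0,-1],0],[5,[0,0,0],0]])

```text
t: 15.18
tool_pos: [0.5483, -0.1372, 0.3234]
orientation: [3.138, -0.118, 0.006]
force: [8.5, -1.9, -1.0]
opening: 0.0138
```

The spring force runs from about 10 N at 0.318 down to about zero at 0.3235, a 7 mm stroke, so 0.317 is home. Centre sideways and press home again.

>>> apply_moves(deltas=[[5,[1.2,0.2,0],0],[5,[0,0,3],0],[5,[0,0,3],0],[5,[0,0,3],0],[5,[0,0,0],0]])

```text
t: 15.8
tool_pos: [0.549, -0.1373, 0.3169]
orientation: [3.139, -0.118, 0.004]
force: [-3.4, 0.3, 21.5]
opening: 0.0138
```

>>> apply_moves(deltas=[[5,[0,0,2],0],[5,[0,0,1],0],[5,[0,0,0],0],[5,[0,0,0],0]])

```text
t: 16.3
tool_pos: [0.549, -0.1372, 0.3168]
orientation: [3.138, -0.118, 0.005]
force: [-13.7, 4.6, 41.3]
opening: 0.0137
```

>>> apply_moves(deltas=[[5,[-0.6,-0.2,-1.5],0],[5,[0,0,0],0],[5,[0,0,0],0],[5,[0,0,0],0]])

```text
t: 16.8
tool_pos: [0.5487, -0.1372, 0.3169]
orientation: [3.138, -0.118, 0.006]
force: [-5.2, 2.4, 28.8]
opening: 0.0138
```

Run:
```python
from h import *
st()
b=snap('side','side6');a=snap('wrist','w6')
s=cv2.resize(b[110:220,260:380],(600,550),interpolation=cv2.INTER_CUBIC)
cv2.imwrite('pics/c6.png',np.clip(s.astype(float)*1.5,0,255).astype(np.uint8))
st()
```

```text
{'t': 16.8, 'q': [-0.336, 0.094, 1.69, -0.0, 1.353, 1.31], 'tool_pos': [0.549, -0.137, 0.317], 'orientation': [3.138, -0.118, 0.006], 'force': [-5.2, 2.372, 28.764], 'opening': 0.014}
[[0.997, -0.075, 0.004], [-0.075, -0.997, -0.002], [0.004, 0.001, -1.0]]
{'t': 16.9, 'q': [-0.336, 0.094, 1.69, -0.0, 1.353, 1.31], 'tool_pos': [0.549, -0.137, 0.317], 'orientation': [3.138, -0.118, 0.006], 'force': [-5.612, 1.279, 28.074], 'opening': 0.014}
[[0.997, -0.075, 0.004], [-0.075, -0.997, -0.002], [0.004, 0.001, -1.0]]
```

View pics/c6.png

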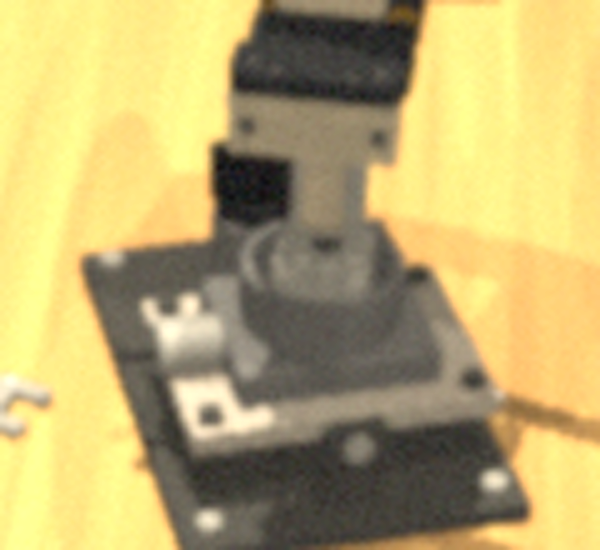

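The platform looks level and parallel to the base. The collar sits on the hub at about (325,265), with the fingers still on the head. Handing in.

```bash
python3 -c "
from h import *
print(order.close_job())"
```

```text
the job is handed in; nothing more can be done
None
```

I levelled the platform and fitted the flat-headed stem in the hub. I handed the job in at about 17 s with the stem still gripped and pressed home; no verdict came back.

**What I did:** I turned the knob about 0.96 rad clockwise, until its bar was square to the jig. Then I took the steel flat-headed stem from the block, turned it to the hub's angle (about −4.5°) and pressed it in.

**Last checks:**
- **Platform:** it looks level in the side view. The gripper let go of the knob about 0.5° or less from level by tool angle, which is far less at the platform.
- **Fully home:** the downward travel stops hard at TCP height 0.317 m. Backing off showed the spring force fading over about 6–7 mm, which matches the full plunger stroke.
- **Hold:** the push is about 28 N, the sideways force about 6 N, the finger opening 13.8 mm and the tool tilt under 0.5°.
- **Other items:** no move went near the round-headed stem, the carton or the wrench. I did not re-measure where they are.

**What disagreed:**
- **Stop height:** the stop came about 6 mm higher than I had calculated (0.317 m instead of 0.311 m). The stem seems to sit lower in the grip than I assumed; the spring check and the collar's place in the wrist image support that.
- **Camera offset:** the top and wrist cameras differed by about 3 mm in x. I allowed for that when aligning the stem, then eased the leftover sideways force after it was in the socket.

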